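# Box up the pastry cutters by size

## Robot

A 7-joint arm with a two-finger parallel gripper is mounted at the origin on the work surface. World frame = base frame: x ahead of the robot, y to its left, z up, the work surface at z = 0. Lengths are in m, angles in rad, forces in N, time in s.
With the tool pointing down it reaches from about 0.425 to 0.875 m from the base axis. Payload 9.9 kg.
Tool frame: the origin (TCP) lies midway between the tips of the shut fingers; the grasp point (between the pads) lies 19 mm behind it (grip_point_offset is the distance from the TCP to the grasp point, in m); z points along the fingers, y is the line along which they close (so a half turn about z gives the same grasp; the last joint's range is limited). The gripper opens to 85 mm and grips with 20 to 120 N. Pads are 22 mm wide; open, the fingers measure 114 mm over their backs; the gripper's body (76 mm by 85 mm) begins 54 mm behind the grasp point. The pads swing forward as they close: fully open they stand 13 mm farther back than shut.
Start: joints at [-1.34, 0.576, 0.025, 1.437, -0.015, 1.129, -0.057], TCP at [0.209, 0.642, 0.231] pointing down, gripper open.
Joint ranges: [-2.76, 2.76], [-0.34, 2.15], [-1.52, 1.57], [0.19, 2.46], [-1.09, 4.23], [0.17, 1.99], [-2.82, 2.82]. Speed limits (rad/s): [2.22, 2.22, 3.01, 3.01, 3.14, 3.14, 3.14].

## Interface

Orientations are given as a unit quaternion [x, y, z, w].
In Python, from bench import get_obs, capture, camera_model, close_job, grip_point_offset gives the robot as it stands. The module is installed in compiled form; this text tells all that it offers.
- The arm moves only by the shell command python3 -m jog 'ROWS' [FORCE]. ROWS is JSON, a list that holds one entry, the list of rows, each a list of 5 numbers: the shift along the tool's x, y, z as a fraction of full scale, then the turn about the tool's z as a fraction of full scale, then the opening, from 0 (shut) to 1 (fully open). In form: [[[dx, dy, dz, spin, gripper], ...]]. A call has 1 to 8 rows; each row shifts and turns the commanded pose from where the row before left it, along the tool's axes as they then stand; what a row does not reach is not made up. Full scale, the value 1, is 0.03 m for a shift and 8 degrees for a turn. A row lasts 1/10 s, in which the tool goes at most 50 mm and 8.59 degrees, less where a joint would pass 70% of its speed; a pose out of reach is approached as far as the arm can. A call with a number of a shift or a turn outside -1 to 1 is refused whole. A call with a gripper value outside its range is refused whole. The fingers move at their own pace and stop on an object; FORCE is the grip in N (left out, the last holds). Time passes only in rows, so rows that do not move let the fingers close. It gives the time, the measured TCP pose, the force, the opening and the grip force at its end, in the units of the state.
- get_obs(): the state, without advancing time (a new reading comes with each control period).
- capture(name): name is "side" or "top" or "wrist"; returns the picture (400x640x3 uint8, red, green, blue); there is no depth.
- camera_model(name): a dict with "K" (3x3 intrinsics, pixels), "position" and "orientation" of the camera in the world; the wrist camera has in their place "tool_from_camera" (4x4, takes a point from camera to tool coordinates, whose origin is the TCP and whose axes are the flange's). Camera axes: x right, y down, z forward; pixel columns grow to the right and rows downward; lengths in m; the calibration is good to about 2 mm. The wrist camera is an equidistant fisheye: a pixel r from the principal point sees the ray r / f radians off the axis. A picture is of the moment at which its call begins: read the wrist's pose just before it. camera_model takes no time and is no camera call.
- close_job(): hands the job in; it is judged then, once.
The state is a dict: "t": time; "joint_positions": joint angles; "joint_vel": joint speeds; "effort": joint torques, N m; "eef_pos": TCP position; "orientation": TCP orientation; "force": force on the tool from outside, world axes, zero at the start; "moment": the same for the moment, N m; "gripper_width": opening from 0.0 (shut) to 1.0 (fully open); "gripper_force": force on a finger pad.
Only numpy, scipy, OpenCV 4.12 (cv2) and the standard library are available. Lean on these libraries where they do the work, as an engineer would, in place of code of your own. Each camera call takes 0.05 s, during which the arm holds its last target. There are 200 camera calls.

## Task

Put away the pastry cutters on the worktop: every small one into the small box, every medium one into the medium box and every large one into the large box. Then shut all three green covers, also that of a box left empty, pressing each down until its catch snaps and holds it flat. Do not knock or shift the wine glass.

Things in the scene. Friction and masses are not known exactly. Their poses are not given: they have to be found in the camera images.
- small_box: the small of three white open-topped clip-lid boxes, fixed to the counter: outside 96 (x) x 92 (y) x 54 high, inside 88 x 84, floor 4 thick, walls 4. Origin: centre of its underside on the counter; -x is its front (towards the robot), +x the hinge side
- small_cover (a joint): hinge of the green cover of the small box, rad: 0 = flat on the box and held by the snap catch, about 1.57 = upright, larger = leaning back (limit 2.2). It stays where it is left (stiff hinge, under 1 N at the edge). At about 0.16 its hook meets the snap catch at the middle of the front; it takes roughly 6 to 10 N straight down on the front edge to go through, then it springs to 0 and stays
- small_hinge (a point): point on the hinge line of the small box's cover, at the middle of the top of the back wall, 48 behind the box's centre and 54 above the counter (axis along the box's y)
- small_tab (a point): middle of the top (outer) face of the thumb tab at the free front edge of the small box's green cover; 103 from the hinge. The tab is 40 wide and 5 thick, and sticks out 15 beyond the cover plate, which is 98 x 96 x 5
- small_cutter1: small pastry cutter: a blue disc 32 diameter and 14 high with a wooden knob 18 diameter and 30 high upright in its middle, 44 high in all. Origin: centre of the disc's underside; z along the knob. May be absent
- small_cutter2: small pastry cutter: a blue disc 32 diameter and 14 high with a wooden knob 18 diameter and 30 high upright in its middle, 44 high in all. Origin: centre of the disc's underside; z along the knob. May be absent
- medium_box: the medium of three white open-topped clip-lid boxes, fixed to the counter: outside 96 (x) x 118 (y) x 54 high, inside 88 x 110, floor 4 thick, walls 4. Origin: centre of its underside on the counter; -x is its front (towards the robot), +x the hinge side
- medium_cover (a joint): hinge of the green cover of the medium box, rad: 0 = flat on the box and held by the snap catch, about 1.57 = upright, larger = leaning back (limit 2.2). It stays where it is left (stiff hinge, under 1 N at the edge). At about 0.16 its hook meets the snap catch at the middle of the front; it takes roughly 6 to 10 N straight down on the front edge to go through, then it springs to 0 and stays
- medium_hinge (a point): point on the hinge line of the medium box's cover, at the middle of the top of the back wall, 48 behind the box's centre and 54 above the counter (axis along the box's y)
- medium_tab (a point): middle of the top (outer) face of the thumb tab at the free front edge of the medium box's green cover; 103 from the hinge. The tab is 40 wide and 5 thick, and sticks out 15 beyond the cover plate, which is 98 x 122 x 5
- medium_cutter1: medium pastry cutter: a blue disc 44 diameter and 14 high with a wooden knob 18 diameter and 30 high upright in its middle, 44 high in all. Origin: centre of the disc's underside; z along the knob. May be absent
- medium_cutter2: medium pastry cutter: a blue disc 44 diameter and 14 high with a wooden knob 18 diameter and 30 high upright in its middle, 44 high in all. Origin: centre of the disc's underside; z along the knob. May be absent
- large_box: the large of three white open-topped clip-lid boxes, fixed to the counter: outside 96 (x) x 144 (y) x 54 high, inside 88 x 136, floor 4 thick, walls 4. Origin: centre of its underside on the counter; -x is its front (towards the robot), +x the hinge side
- large_cover (a joint): hinge of the green cover of the large box, rad: 0 = flat on the box and held by the snap catch, about 1.57 = upright, larger = leaning back (limit 2.2). It stays where it is left (stiff hinge, under 1 N at the edge). At about 0.16 its hook meets the snap catch at the middle of the front; it takes roughly 6 to 10 N straight down on the front edge to go through, then it springs to 0 and stays
- large_hinge (a point): point on the hinge line of the large box's cover, at the middle of the top of the back wall, 48 behind the box's centre and 54 above the counter (axis along the box's y)
- large_tab (a point): middle of the top (outer) face of the thumb tab at the free front edge of the large box's green cover; 103 from the hinge. The tab is 40 wide and 5 thick, and sticks out 15 beyond the cover plate, which is 98 x 148 x 5
- large_cutter1: large pastry cutter: a blue disc 56 diameter and 14 high with a wooden knob 18 diameter and 30 high upright in its middle, 44 high in all. Origin: centre of the disc's underside; z along the knob. May be absent
- large_cutter2: large pastry cutter: a blue disc 56 diameter and 14 high with a wooden knob 18 diameter and 30 high upright in its middle, 44 high in all. Origin: centre of the disc's underside; z along the knob. May be absent
- wine_glass: wine glass, 68 widest diameter, 170 tall, stands on the counter; origin: centre of its foot. To be left alone

How it is judged:
By the outcome, as a careful person would: the job done as asked, in the order asked, and still so for the second after the job is handed in, with the robot touching nothing.
Of small_cutter1, small_cutter2, medium_cutter1, medium_cutter2, large_cutter1, large_cutter2 only 4 to 6 are there at a start; the rules pass over those that are not, and their reading is None.
At some moment in a run one of small_cutter1, small_cutter2, medium_cutter1, medium_cutter2, large_cutter1, large_cutter2 may be knocked a few centimetres aside while the robot is not near it.
It also fails if it takes over 210 s, if anything falls off the work surface, if the arm or the gripper's body presses on something with over 40 N, if the wrist force passes 120 N, or if a joint passes its speed limit or range.

## Working session

There is one attempt and no reset: what is moved stays moved. The work goes in short steps, Python scripts to look and compute and a shell command to move; the robot and the scene stay as the last step left them, time stands still between calls to the robot, and variables do not carry over. Pictures are saved under pics/ and viewed, at most 16 in all, crops included, and the job is handed in when it is done.

```bash
mkdir -p pics; python3 - <<'E'
from bench import *
import cv2, numpy as np
o=get_obs(); print({k:np.round(v,3).tolist() for k,v in o.items()}); print(grip_point_offset if not callable(grip_point_offset) else grip_point_offset())
for n in("top","side"):
    print(n,camera_model(n)); cv2.imwrite(f"pics/{n}0.png",capture(n)[:,:,::-1])
print(camera_model("wrist"))
E
```

```text
{'t': 0.0, 'joint_positions': [-1.34, 0.577, 0.025, 1.438, -0.015, 1.129, -0.057], 'joint_vel': [0.001, -0.001, -0.001, -0.002, 0.0, -0.0, 0.001], 'effort': [0.001, -76.575, 2.25, -28.598, 0.015, 0.012, -0.0], 'eef_pos': [0.209, 0.641, 0.23], 'orientation': [0.157, 0.988, -0.001, -0.0], 'force': [0.358, -0.67, -0.122], 'moment': [-0.005, -0.024, -0.017], 'gripper_force': 0.0, 'gripper_width': 1.0}
0.0187
top {'K': array([[450.49240357,   0.        , 319.31367305],
       [  0.        , 450.49240357, 204.67698808],
       [  0.        ,   0.        ,   1.        ]]), 'position': array([0.4522607 , 0.00844726, 1.0858664 ]), 'orientation': array([ 0.71487313, -0.69692324,  0.03902739, -0.04160854])}
side {'K': array([[401.47429766,   0.        , 326.72950021],
       [  0.        , 401.47429766, 201.50184918],
       [  0.        ,   0.        ,   1.        ]]), 'position': array([ 0.0524216 , -0.85458369,  0.64968556]), 'orientation': array([ 0.8352895 , -0.22398961,  0.13143462, -0.48460814])}
{'K': array([[309.70691629,   0.        , 318.38444896],
       [  0.        , 309.70691629, 200.98107109],
       [  0.        ,   0.        ,   1.        ]]), 'tool_from_camera': array([[ 1.64781500e-04, -9.65487805e-01, -2.60448211e-01,
         6.56215978e-02],
       [ 9.99999947e-01,  2.32477485e-04, -2.29115360e-04,
        -5.06293013e-04],
       [ 2.81756431e-04, -2.60448160e-01,  9.65487792e-01,
        -1.42319668e-01],
       [ 0.00000000e+00,  0.00000000e+00,  0.00000000e+00,
         1.00000000e+00]])}
```

View pics/top0.png

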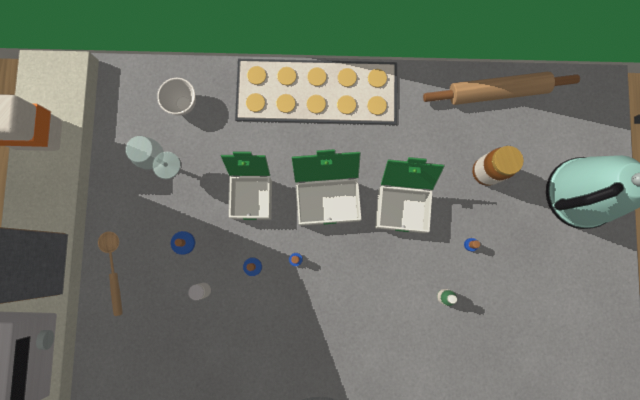

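View pics/side0.png

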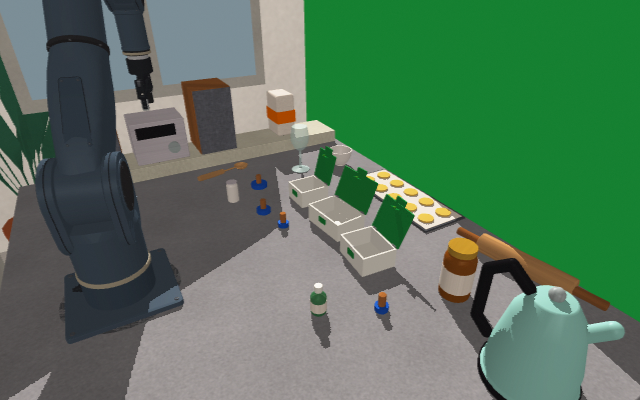

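Top view: cutters at about (183,243), (253,267), (296,260) and (472,244). Boxes are small (250,198), large (328,203) and medium (404,209). The glass is at (167,165), beyond the small box.

```bash
cat > h.py <<'E'
from bench import *
import cv2, numpy as np
from scipy.spatial.transform import Rotation as R
def ray(n,px,obs=None):
    m=camera_model(n);K=m["K"];px=np.atleast_2d(px).astype(float)
    if n!="wrist":
        d=np.c_[px,np.ones(len(px))]@np.linalg.inv(K).T
        return m["position"],d@R.from_quat(m["orientation"]).as_matrix().T
    v=(px-K[:2,2])/K[0,0]; th=np.linalg.norm(v,axis=1,keepdims=True)
    d=np.c_[v/np.maximum(th,1e-9)*np.sin(th),np.cos(th)]
    T=m["tool_from_camera"];W=R.from_quat(obs["orientation"]).as_matrix()
    return obs["eef_pos"]+W@T[:3,3], d@T[:3,:3].T@W.T
def atz(n,px,z,obs=None):
    p,d=ray(n,px,obs); return p+d*((z-p[2])/d[:,2:])
def project(n,P):
    m=camera_model(n);c=(np.atleast_2d(P)-m["position"])@R.from_quat(m["orientation"]).as_matrix()
    u=c@m["K"].T; return u[:,:2]/u[:,2:]
def blobs(img,lo,hi,amin=15):
    hsv=cv2.cvtColor(img,cv2.COLOR_RGB2HSV); m=cv2.inRange(hsv,lo,hi)
    n,l,s,c=cv2.connectedComponentsWithStats(m)
    return [(s[i],c[i],l==i) for i in range(1,n) if s[i,4]>=amin]
def state():
    o=get_obs(); print("t",round(o["t"],2),"pos",np.round(o["eef_pos"],4),"rpy",np.round(R.from_quat(o["orientation"]).as_euler("xyz",degrees=True),1),"F",np.round(o["force"],1),"w",round(o["gripper_width"],3),round(o["gripper_force"],1),"q",np.round(o["joint_positions"],2)); return o
E
python3 - <<'E'
from h import *
t=cv2.imread("pics/top0.png")[:,:,::-1].copy(); s=cv2.imread("pics/side0.png")[:,:,::-1].copy()
for n,im in(("top",t),("side",s)):
    print(n,"base proj",project(n,[[0,0,0],[.209,.642,.231]]).round())
    for st,c,l in blobs(im,(105,120,60),(125,255,255)): print(n,st,c.round(1),atz(n,c,.012).round(3))
    if n=="top":
        for st,c,l in blobs(im,(3,120,80),(15,255,255)): print(" knob",st,c.round(1),atz(n,c,.044).round(3))
for q in [[250,198],[328,203],[404,209]]: print(atz("top",q,.054).round(3))
big=cv2.resize(t[130:310,100:500][:,:,::-1],None,fx=2,fy=2,interpolation=cv2.INTER_CUBIC); cv2.imwrite("pics/c.png",big)
E
```

```text
top base proj [[319. 456.]
 [-29. 381.]]
top [171 232  24  22 344] [183.1 242.6] [[0.476 0.335 0.012]]
top [464 238  12  13  71] [468.6 244.2] [[ 0.49  -0.343  0.012]]
top [289 253  13  13  76] [295.4 258.9] [[0.445 0.067 0.012]]
top [243 258  19  18 197] [252.5 266.4] [[0.425 0.168 0.012]]
 knob [555  76  24   9 167] [566.4  79.8] [[ 0.888 -0.572  0.044]]
 knob [424  90  29  11 217] [438.3  95.4] [[ 0.842 -0.264  0.044]]
 knob [  0 104  50  43 763] [ 34.8 130.6] [[0.732 0.694 0.044]]
 knob [484 149  24  30 238] [491.3 166.6] [[ 0.672 -0.388  0.044]]
 knob [473 167   8  16  23] [474.8 175.2] [[ 0.65  -0.349  0.044]]
 knob [175 240   9   6  42] [179.2 242.6] [[0.475 0.335 0.044]]
 knob [470 241  10   7  55] [474.5 244.1] [[ 0.489 -0.346  0.044]]
 knob [292 257   7   6  32] [294.8 259.3] [[0.444 0.067 0.044]]
 knob [247 264   7   6  34] [250.3 266.6] [[0.425 0.168 0.044]]
side base proj [[124. 291.]
 [150. 110.]]
side [251 179  16  11 122] [258.6 184.8] [[0.468 0.329 0.012]]
side [256 205  15  11 105] [263.5 210.4] [[0.417 0.161 0.012]]
side [278 220  11   9  68] [282.8 224.2] [[0.436 0.059 0.012]]
side [375 301  14  14 119] [381.1 308.2] [[ 0.481 -0.355  0.012]]
[[0.582 0.174 0.054]]
[[ 0.575 -0.006  0.054]]
[[ 0.565 -0.181  0.054]]
```

View pics/c.png

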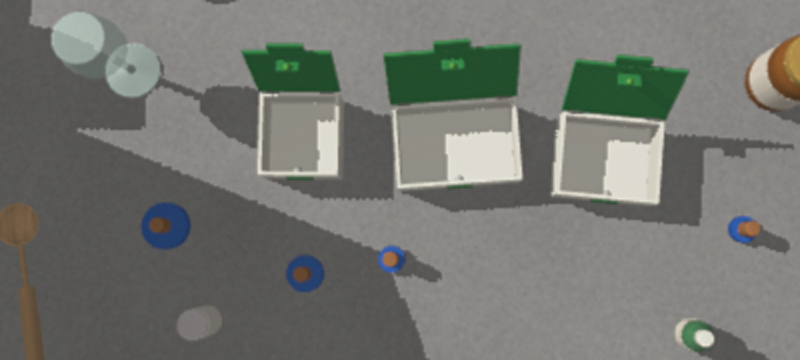

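Four cutters are present: large at (0.476,0.335), medium at (0.425,0.168), and small at (0.445,0.067) and (0.489,-0.346). Next I compute the box poses and cover angles, and rotate the tool by +72° so that tool x = +y, tool y = +x and tool z = down.

```bash
python3 - <<'E'
from h import *
crop={"small":[(261,94),(340,94),(339,176),(258,174)],"large":[(392,106),(517,101),(522,181),(399,188)],"medium":[(561,114),(664,120),(660,203),(554,194)]}
tab={"small":(285,44),"large":(452,42),"medium":(634,58)}
for n,c in crop.items():
    w=atz("top",np.array(c)/2+[100,130],.054)[:,:2]
    ce=w.mean(0); ydir=(w[0]-w[1]+w[3]-w[2]); yaw=np.arctan2(-ydir[0],ydir[1])
    print(n,"centre",ce.round(4),"yaw deg",np.degrees(yaw).round(1),"sizes y",np.linalg.norm(w[0]-w[1]).round(3),np.linalg.norm(w[3]-w[2]).round(3),"x",np.linalg.norm(w[0]-w[3]).round(3),np.linalg.norm(w[1]-w[2]).round(3))
    ex=np.array([np.cos(yaw),np.sin(yaw)])
    for th in (1.4,1.57,1.7,1.85,2.0):
        P=np.r_[ce+ex*(.048-.103*np.cos(th)),.054+.103*np.sin(th)]
        print("  th",th,((project("top",P)[0]-[100,130])*2).round(1),"tab meas",tab[n])
E
python3 -m jog '[[[0,0,0,1,1],[0,0,0,1,1],[0,0,0,1,1],[0,0,0,1,1],[0,0,0,1,1],[0,0,0,1,1],[0,0,0,1,1],[0,0,0,1,0.7]]]' 30
```

```text
small centre [0.5839 0.1749] yaw deg 0.7 sizes y 0.092 0.093 x 0.093 0.096
  th 1.4 [285.3  92.8] tab meas (285, 44)
  th 1.57 [285.6  76.1] tab meas (285, 44)
  th 1.7 [286.1  63.8] tab meas (285, 44)
  th 1.85 [287.1  50.3] tab meas (285, 44)
  th 2.0 [288.4  38.1] tab meas (285, 44)
large centre [ 0.5775 -0.0079] yaw deg 4.2 sizes y 0.145 0.141 x 0.096 0.093
  th 1.4 [457.8 103.2] tab meas (452, 42)
  th 1.57 [457.   86.5] tab meas (452, 42)
  th 1.7 [456.3  74.2] tab meas (452, 42)
  th 1.85 [455.6  60.7] tab meas (452, 42)
  th 2.0 [454.8  48.3] tab meas (452, 42)
medium centre [ 0.566  -0.1834] yaw deg -2.7 sizes y 0.119 0.122 x 0.093 0.096
  th 1.4 [629.4 118.3] tab meas (634, 58)
  th 1.57 [630.5 101.6] tab meas (634, 58)
  th 1.7 [630.9  89.2] tab meas (634, 58)
  th 1.85 [631.   75.6] tab meas (634, 58)
  th 2.0 [630.6  63.2] tab meas (634, 58)
t: 0.9
eef_pos: [0.2089, 0.6416, 0.2308]
orientation: [0.658, 0.753, -0.0, 0.0]
force: [-0.5, -0.6, 0.1]
gripper_width: 0.855
gripper_force: 0.0
```

```bash
python3 -m jog '[[[0,0,0,0.96,0.7],[-0.9,0.8,0,0,0.7],[-0.9,0.8,0,0,0.7],[-0.9,0.8,0,0,0.7],[-0.9,0.8,0,0,0.7],[-0.9,0.8,0,0,0.7],[-0.9,0.8,0,0,0.7],[-0.9,0.8,0,0,0.7]]]'
python3 -m jog '[[[-0.9,0.8,0.8,0,0.7],[-0.9,0.8,0.8,0,0.7],[-0.9,0.8,0.8,0,0.7],[-0.9,0.8,0.8,0,0.7],[0,0,0,0,0.7],[0,0,0,0,0.7]]]'
python3 - <<'E'
from h import *
o=state(); im=capture("wrist"); cv2.imwrite("pics/w1.png",im[:,:,::-1])
for st,c,l in blobs(im,(105,120,50),(125,255,255),100): print("disc",st,c.round(1),atz("wrist",c,.013,o).round(4))
for st,c,l in blobs(im,(3,100,50),(16,255,255),60): print("knob",st,c.round(1),atz("wrist",c,.040,o).round(4))
E
```

```text
t: 1.7
eef_pos: [0.3785, 0.4524, 0.231]
orientation: [0.705, 0.709, -0.0, 0.0]
force: [-0.1, -0.2, -0.8]
gripper_width: 0.7
gripper_force: 0.0
t: 2.3
eef_pos: [0.4746, 0.3451, 0.1346]
orientation: [0.706, 0.708, -0.001, -0.0]
force: [-0.4, 0.6, -0.4]
gripper_width: 0.699
gripper_force: 0.0
t 2.3 pos [0.4746 0.3451 0.1346] rpy [-1.799e+02  1.000e-01  9.020e+01] F [-0.4  0.6 -0.4] w 0.699 0.0 q [-0.92  0.57  0.34  1.8  -0.25  0.81 -0.46]
disc [ 289  169   62   62 2482] [319.5 197.7] [[0.4754 0.342  0.013 ]]
knob [ 135    0  211   66 3699] [242.2  27.2] [[0.4151 0.4855 0.04  ]]
knob [309 193  22  28 482] [319.7 206.9] [[0.4756 0.3414 0.04  ]]
```

View pics/w1.png

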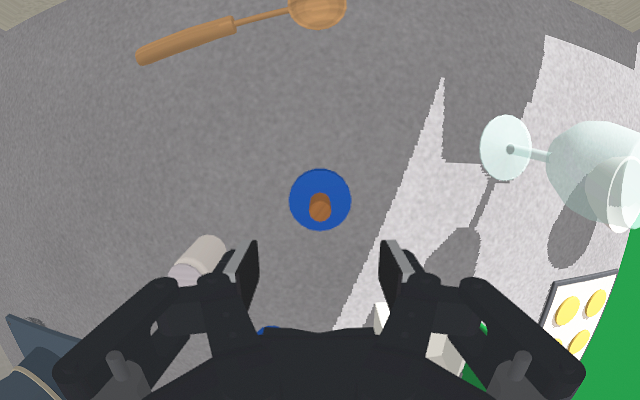

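The wrist view shows the large cutter at (319,198) centred between the fingers, with the glass far right and clear. Lower and grip.

```bash
python3 -m jog '[[[-0.15,0,0.9,0,0.7],[0,0,0.9,0,0.7],[0,0,0.9,0,0.7],[0,0,0.9,0,0.7],[0,0,0.22,0,0.7],[0,0,0,0,0],[0,0,0,0,0],[0,0,0,0,0]]]' 40
python3 -m jog '[[[0,0,0,0,0],[0,0,0,0,0],[0,0,0,0,0],[0,0,0,0,0]]]'
```

```text
t: 3.15
eef_pos: [0.4751, 0.3425, 0.0222]
orientation: [0.705, 0.709, 0.001, 0.0]
force: [-2.6, 0.5, 15.7]
gripper_width: 0.195
gripper_force: 33.2
t: 3.55
eef_pos: [0.4751, 0.3425, 0.0223]
orientation: [0.705, 0.709, 0.001, -0.0]
force: [-1.1, 1.0, 7.1]
gripper_width: 0.191
gripper_force: 39.0
```

```bash
python3 -m jog '[[[0,0,-0.9,0,0],[0,0,-0.9,0,0],[0,0,-0.9,0,0],[-0.5,0,-0.9,0,0],[-1,0,0,0,0],[-1,0,0,0,0],[-1,0,0,0,0],[-1,0,0,0,0]]]'
python3 -m jog '[[[-1,0,0,0,0],[-1,0,0,0,0],[-1,0,0,0,0],[-1,0.4,0,0,0],[-1,0.6,0,0,0],[-1,0.7,0,0,0],[-0.7,0.7,0,0,0],[-0.5,0.7,0,0,0]]]'
python3 -m jog '[[[0,0,0,0,0],[0,0,0,0,0]]]'
```

```text
t: 4.35
eef_pos: [0.4752, 0.2056, 0.1295]
orientation: [0.705, 0.709, 0.001, 0.0]
force: [0.1, -0.6, -1.3]
gripper_width: 0.187
gripper_force: 39.3
t: 5.15
eef_pos: [0.57, -0.0112, 0.1296]
orientation: [0.706, 0.708, 0.0, 0.001]
force: [1.1, 0.5, -0.8]
gripper_width: 0.194
gripper_force: 39.3
t: 5.35
eef_pos: [0.5691, -0.0091, 0.129]
orientation: [0.706, 0.709, 0.0, -0.0]
force: [-0.5, 0.5, -0.8]
gripper_width: 0.192
gripper_force: 39.3
```

```bash
python3 - <<'E'
from h import *
a=capture("wrist");b=capture("top")
cv2.imwrite("pics/p2.png",np.vstack([a[60:340],b[130:310]])[:,:,::-1])
E
```

```text
(no output)
```

View pics/p2.png

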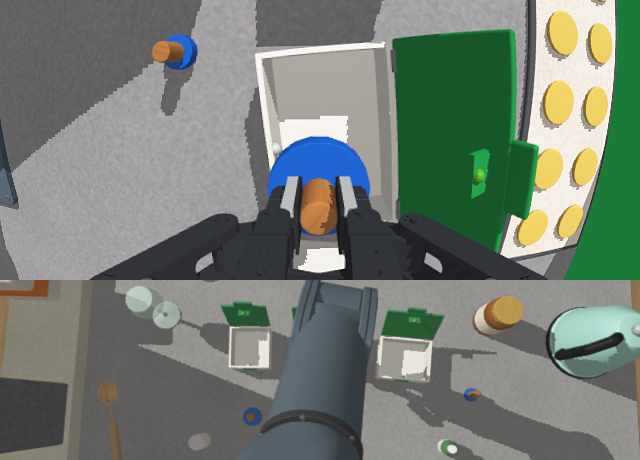

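The large cutter is held level over the large box, with the disc centre near (319,190) inside the rim. Lower and release with a small opening.

```bash
python3 -m jog '[[[0,0,0.9,0,0],[0,0,0.9,0,0],[0,0,0.8,0,0],[0,0,0.7,0,0],[0,0,0.1,0,0],[0,0,0,0,0]]]'
python3 -m jog '[[[0,0,0,0,0.35],[0,0,0,0,0.35],[0,0,0,0,0.35],[0,0,-0.4,0,0.35],[0,0,-0.9,0,0.35],[0,0,-0.9,0,0.35],[0,0,-0.9,0,0.6],[0,0,-0.4,0,0.7]]]'
python3 - <<'E'
from h import *
o=state(); im=capture("wrist"); cv2.imwrite("pics/w3.png",im[:,:,::-1])
for st,c,l in blobs(im,(105,120,50),(125,255,255),100): print("disc",st,c.round(1),atz("wrist",c,.013,o).round(4))
E
```

```text
t: 6.05
eef_pos: [0.5686, -0.0082, 0.0268]
orientation: [0.705, 0.709, -0.0, -0.001]
force: [-0.3, 0.4, -0.7]
gripper_width: 0.193
gripper_force: 40.8
t: 6.85
eef_pos: [0.5702, -0.0092, 0.1349]
orientation: [0.705, 0.709, 0.001, 0.001]
force: [0.1, -0.6, -0.2]
gripper_width: 0.683
gripper_force: 0.0
t 6.85 pos [ 0.5702 -0.0092  0.1349] rpy [179.8  -0.   90.3] F [ 0.1 -0.6 -0.2] w 0.683 0.0 q [-0.27  0.54  0.31  1.85 -0.23  0.78  0.17]
disc [143   0  44  34 887] [167.   17.4] [[0.43   0.1599 0.013 ]]
disc [166  95  32  34 571] [184.6 111.5] [[0.4505 0.0672 0.013 ]]
disc [ 286  167   63   62 2538] [316.9 195.8] [[ 0.5693 -0.0106  0.013 ]]
```

View pics/w3.png

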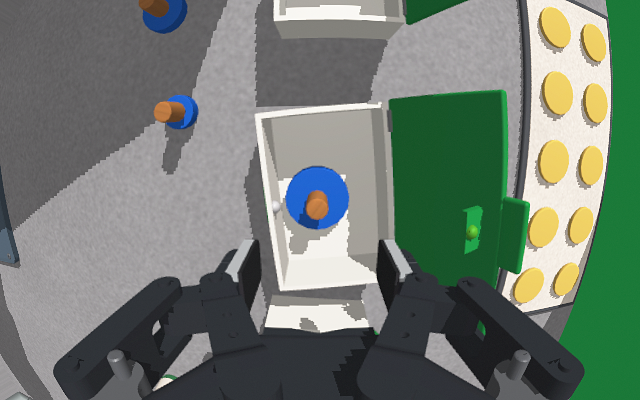

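Large cutter is upright inside the large box at (317,196). Now the small cutter at (0.445,0.067).

```bash
python3 -m jog '[[[0.4,-0.8,0,0,0.7],[0.4,-0.8,0,0,0.7],[0.5,-0.8,0,0,0.7],[0.6,-0.9,0,0,0.7],[0.6,-0.9,0,0,0.7],[0,0,0,0,0.7],[0,0,0,0,0.7]]]'
python3 - <<'E'
from h import *
o=state(); im=capture("wrist")
for st,c,l in blobs(im,(105,120,50),(125,255,255),100): print("disc",st,c.round(1),atz("wrist",c,.013,o).round(4))
for st,c,l in blobs(im,(3,100,50),(16,255,255),60): print("knob",st,c.round(1),atz("wrist",c,.040,o).round(4))
E
```

```text
t: 7.6
eef_pos: [0.4425, 0.0658, 0.1316]
orientation: [0.705, 0.709, -0.0, -0.0]
force: [-0.1, -0.4, 0.2]
gripper_width: 0.699
gripper_force: 0.0
t 7.6 pos [0.4425 0.0658 0.1316] rpy [-180.     0.    90.4] F [-0.1 -0.4  0.2] w 0.699 0.0 q [-0.49  0.4   0.33  2.15 -0.22  0.62 -0.  ]
disc [ 271   49   51   51 1528] [297.   75.7] [[0.4241 0.1681 0.013 ]]
disc [301 174  36  34 545] [318.9 186.5] [[0.4428 0.0736 0.013 ]]
disc [ 427  244   43   36 1044] [447.6 260.2] [[5.714e-01 5.000e-04 1.300e-02]]
knob [282  57  24  26 473] [294.   69.8] [[0.4237 0.1689 0.04  ]]
knob [309 185  21  28 489] [319.1 198.8] [[0.443  0.0697 0.04  ]]
knob [439 267  22  21 308] [449.2 277.6] [[ 0.5631 -0.0042  0.04  ]]
```

```bash
python3 -m jog '[[[0.1,0,0.9,0,0.7],[0,0,0.9,0,0.7],[0,0,0.9,0,0.7],[0,0,0.9,0,0.7],[0,0,0.08,0,0.7],[0,0,0,0,0],[0,0,0,0,0],[0,0,0,0,0]]]' 40
python3 -m jog '[[[0,0,0,0,0],[0,0,0,0,0],[0,0,0,0,0],[0,0,-0.9,0,0],[0,0,-0.9,0,0],[0,0,-0.9,0,0],[0,0,-0.9,0,0],[0,0,0,0,0]]]'
```

```text
t: 8.45
eef_pos: [0.4437, 0.0685, 0.0224]
orientation: [0.705, 0.709, 0.001, 0.001]
force: [-0.8, -0.3, 2.3]
gripper_width: 0.196
gripper_force: 31.8
t: 9.25
eef_pos: [0.4444, 0.0689, 0.1324]
orientation: [0.705, 0.709, 0.003, 0.001]
force: [1.0, 0.4, -0.3]
gripper_width: 0.192
gripper_force: 39.3
```

```bash
python3 -m jog '[[[0.9,0.5,0,0,0],[0.9,0.9,0,0,0],[0.6,0.9,0,0,0],[0.4,0.9,0,0,0],[0.05,0.8,0,0,0],[0,0.3,0,0,0],[0,0,0,0,0],[0,0,0,0,0]]]'
python3 - <<'E'
from h import *
state();a=capture("wrist")
cv2.imwrite("pics/p4.png",a[60:340][:,:,::-1])
E
```

```text
t: 10.05
eef_pos: [0.5701, 0.1541, 0.1288]
orientation: [0.706, 0.709, -0.001, -0.0]
force: [-0.3, -0.1, -0.7]
gripper_width: 0.192
gripper_force: 39.3
t 10.05 pos [0.5701 0.1541 0.1288] rpy [-179.9    0.    90.3] F [-0.3 -0.1 -0.7] w 0.192 39.3 q [-0.55  0.58  0.33  1.8  -0.25  0.8  -0.09]
```

View pics/p4.png

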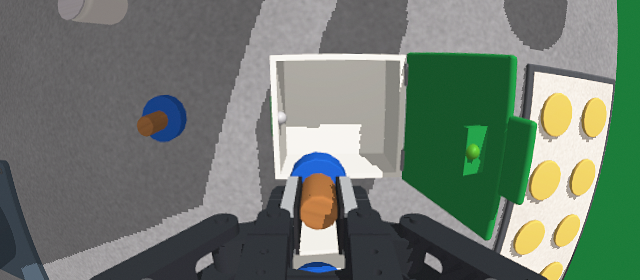

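Held level and over the small box. Small shift, then lower.

```bash
python3 -m jog '[[[0.05,0.15,0.9,0,0],[0,0,0.9,0,0],[0,0,0.8,0,0],[0,0,0.7,0,0],[0,0,0.08,0,0],[0,0,0,0,0]]]'
python3 -m jog '[[[0,0,0,0,0.33],[0,0,0,0,0.33],[0,0,0,0,0.33],[0,0,-0.4,0,0.33],[0,0,-0.9,0,0.33],[0,0,-0.9,0,0.33],[0,0,-0.9,0,0.6],[0,0,-0.4,0,0.7]]]'
python3 - <<'E'
from h import *
o=state(); im=capture("wrist"); cv2.imwrite("pics/w5.png",im[:,:,::-1])
for st,c,l in blobs(im,(105,120,50),(125,255,255),100): print("disc",st,c.round(1),atz("wrist",c,.013,o).round(4))
for st,c,l in blobs(im,(3,100,50),(16,255,255),60): print("knob",st,c.round(1),atz("wrist",c,.040,o).round(4))
E
```

```text
t: 10.7
eef_pos: [0.5752, 0.1559, 0.0281]
orientation: [0.705, 0.709, -0.0, -0.0]
force: [0.5, -0.7, -0.0]
gripper_width: 0.195
gripper_force: 40.0
t: 11.5
eef_pos: [0.5771, 0.1562, 0.1363]
orientation: [0.705, 0.709, 0.002, 0.001]
force: [-0.6, 0.7, 0.3]
gripper_width: 0.658
gripper_force: 0.0
t 11.5 pos [0.5771 0.1562 0.1363] rpy [ 1.798e+02 -1.000e-01  9.030e+01] F [-0.6  0.7  0.3] w 0.658 0.0 q [-0.56  0.58  0.34  1.78 -0.25  0.82 -0.09]
disc [ 139  157   44   45 1100] [163.9 177.2] [[0.4309 0.1727 0.013 ]]
disc [300 176  35  33 517] [316.6 189.4] [[0.576  0.1604 0.013 ]]
disc [291 320  41  13 361] [311.8 326.2] [[0.5713 0.0122 0.013 ]]
knob [135 173  29  24 497] [148.7 184. ] [[0.4292 0.1719 0.04  ]]
knob [307 188  21  28 489] [316.8 202. ] [[0.5762 0.1563 0.04  ]]
```

Placed upright at (0.576,0.156). Now the medium cutter.

```bash
python3 -m jog '[[[0.1,-0.9,0,0,0.7],[0.1,-0.9,0,0,0.7],[0.1,-0.9,0,0,0.7],[0.1,-0.9,0,0,0.7],[0,-0.9,0,0,0.7],[0,-0.5,0,0,0.7],[0,0,0,0,0.7],[0,0,0,0,0.7]]]'
python3 - <<'E'
from h import *
o=state(); im=capture("wrist")
for st,c,l in blobs(im,(105,120,50),(125,255,255),100): print("disc",st,c.round(1),atz("wrist",c,.013,o).round(4))
for st,c,l in blobs(im,(3,100,50),(16,255,255),60): print("knob",st,c.round(1),atz("wrist",c,.040,o).round(4))
E
```

```text
t: 12.35
eef_pos: [0.4262, 0.1676, 0.1328]
orientation: [0.705, 0.709, 0.0, 0.0]
force: [0.6, 0.4, -0.6]
gripper_width: 0.699
gripper_force: 0.0
t 12.35 pos [0.4262 0.1676 0.1328] rpy [180.   -0.   90.3] F [ 0.6  0.4 -0.6] w 0.699 0.0 q [-0.73  0.42  0.36  2.13 -0.24  0.64 -0.21]
disc [ 291  166   49   50 1397] [315.  188.3] [[0.4233 0.1734 0.013 ]]
disc [461 192  28  34 405] [471.4 206.1] [[0.5733 0.1578 0.013 ]]
disc [425 332  33  32 451] [438.  345.6] [[ 0.5673 -0.0128  0.013 ]]
knob [304 184  22  28 475] [314.6 197.6] [[0.4232 0.1721 0.04  ]]
knob [469 203  30  26 511] [483.9 215.1] [[0.5726 0.1572 0.04  ]]
knob [435 344  21  26 364] [445.  356.5] [[ 0.5654 -0.0057  0.04  ]]
```

```bash
python3 -m jog '[[[0.1,-0.1,0.9,0,0.7],[0,0,0.9,0,0.7],[0,0,0.9,0,0.7],[0,0,0.9,0,0.7],[0,0,0.11,0,0.7],[0,0,0,0,0],[0,0,0,0,0],[0,0,0,0,0]]]' 40
python3 -m jog '[[[0,0,0,0,0],[0,0,0,0,0],[0,0,0,0,0],[0,0,-0.9,0,0],[0,0,-0.9,0,0],[0,0,-0.9,0,0],[0,0,-0.9,0,0],[0,0,0,0,0]]]'
```

```text
t: 13.2
eef_pos: [0.4236, 0.1706, 0.0227]
orientation: [0.705, 0.709, 0.001, 0.0]
force: [-1.5, -0.6, 8.7]
gripper_width: 0.196
gripper_force: 32.1
t: 14.0
eef_pos: [0.4243, 0.1711, 0.1328]
orientation: [0.705, 0.709, 0.003, 0.001]
force: [1.1, 0.4, -1.0]
gripper_width: 0.192
gripper_force: 39.3
```

```bash
python3 -m jog '[[[-0.9,0.6,0,0,0],[-0.9,0.6,0,0,0],[-0.9,0.4,0,0,0],[-0.9,0,0,0,0],[-0.9,0,0,0,0],[-0.9,0,0,0,0],[-0.9,0,0,0,0],[-0.9,0,0,0,0]]]'
python3 -m jog '[[[-0.9,0.2,0,0,0],[-0.9,0.4,0,0,0],[-0.9,0.6,0,0,0],[-0.9,0.6,0,0,0],[-0.9,0.6,0,0,0],[-0.1,0.4,0,0,0],[0,0,0,0,0],[0,0,0,0,0]]]'
python3 - <<'E'
from h import *
state();a=capture("wrist")
cv2.imwrite("pics/p6.png",a[60:340][:,:,::-1])
E
```

```text
t: 14.8
eef_pos: [0.4715, -0.0463, 0.1292]
orientation: [0.705, 0.709, -0.0, -0.0]
force: [-0.6, 0.4, -0.5]
gripper_width: 0.194
gripper_force: 39.3
t: 15.6
eef_pos: [0.5558, -0.1823, 0.1289]
orientation: [0.705, 0.709, -0.0, -0.001]
force: [-0.5, 0.0, 0.0]
gripper_width: 0.191
gripper_force: 39.3
t 15.6 pos [ 0.5558 -0.1823  0.1289] rpy [-179.9   -0.    90.3] F [-0.5  0.   0. ] w 0.191 39.3 q [ 0.03  0.57  0.32  1.81 -0.25  0.79  0.48]
```

View pics/p6.png

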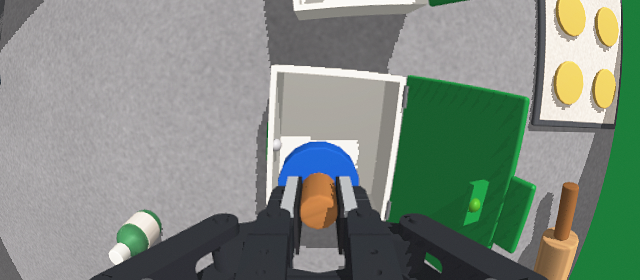

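Medium cutter is level over the medium box. Lower and release.

```bash
python3 -m jog '[[[0,0,0.9,0,0],[0,0,0.9,0,0],[0,0,0.8,0,0],[0,0,0.7,0,0],[0,0,0.08,0,0],[0,0,0,0,0]]]'
python3 -m jog '[[[0,0,0,0,0.33],[0,0,0,0,0.33],[0,0,0,0,0.33],[0,0,-0.4,0,0.33],[0,0,-0.9,0,0.33],[0,0,-0.9,0,0.33],[0,0,-0.9,0,0.6],[0,0,-0.4,0,0.7]]]'
python3 - <<'E'
from h import *
o=state(); im=capture("wrist")
for st,c,l in blobs(im,(105,120,50),(125,255,255),100): print("disc",st,c.round(1),atz("wrist",c,.013,o).round(4))
for st,c,l in blobs(im,(3,100,50),(16,255,255),60): print("knob",st,c.round(1),atz("wrist",c,.040,o).round(4))
im=capture("top")
for st,c,l in blobs(im,(105,120,60),(125,255,255)): print("top",st,c.round(1),atz("top",c,.012).round(3))
E
```

```text
t: 16.25
eef_pos: [0.556, -0.1823, 0.0283]
orientation: [0.705, 0.709, -0.0, -0.001]
force: [-0.4, 0.0, -0.0]
gripper_width: 0.191
gripper_force: 40.5
t: 17.05
eef_pos: [0.5576, -0.1836, 0.1366]
orientation: [0.705, 0.709, 0.001, 0.002]
force: [0.4, 0.1, 0.6]
gripper_width: 0.656
gripper_force: 0.0
t 17.05 pos [ 0.5576 -0.1836  0.1366] rpy [1.798e+02 1.000e-01 9.030e+01] F [0.4 0.1 0.6] w 0.656 0.0 q [ 0.03  0.57  0.33  1.81 -0.24  0.8   0.48]
disc [ 301    0   64   34 1579] [332.2  14.8] [[ 0.5691 -0.0251  0.013 ]]
disc [ 292  169   50   49 1367] [316.5 190.5] [[ 0.5564 -0.1807  0.013 ]]
knob [323   0  20   9 133] [332.5   3.2] [[ 0.5682 -0.0243  0.04  ]]
knob [306 186  22  29 489] [316.2 200.3] [[ 0.5562 -0.1823  0.04  ]]
knob [ 531  238   43  105 2378] [554.9 294. ] [[ 0.8362 -0.295   0.04  ]]
top [254 197  12  12  51] [261.1 204. ] [[0.573 0.154 0.012]]
top [320 196  22  23 330] [330.2 207. ] [[ 0.57  -0.012  0.012]]
top [393 206  19  17 176] [401.2 214.3] [[ 0.557 -0.182  0.012]]
```

```bash
python3 -m jog '[[[-0.9,-0.4,0,0,0.7],[-0.9,-0.4,0,0,0.7],[-0.9,-0.4,0,0,0.7],[-0.9,-0.4,0,0,0.7],[-0.9,-0.4,0,0,0.7],[-0.6,-0.3,0,0,0.7],[0,0,0,0,0.7],[0,0,0,0,0.7]]]'
python3 - <<'E'
from h import *
o=state(); im=capture("wrist");cv2.imwrite("pics/w7.png",im[:,:,::-1])
for st,c,l in blobs(im,(105,120,50),(125,255,255),100): print("disc",st,c.round(1),atz("wrist",c,.013,o).round(4))
for st,c,l in blobs(im,(3,100,50),(16,255,255),60): print("knob",st,c.round(1),atz("wrist",c,.040,o).round(4))
im=capture("top")
for st,c,l in blobs(im,(105,120,60),(125,255,255)): print("top",st,c.round(1),atz("top",c,.012).round(3))
E
```

```text
t: 17.95
eef_pos: [0.4878, -0.336, 0.1321]
orientation: [0.706, 0.709, -0.0, -0.001]
force: [0.8, 0.9, 0.0]
gripper_width: 0.699
gripper_force: 0.0
t 17.95 pos [ 0.4878 -0.336   0.1321] rpy [-1.799e+02 -1.000e-01  9.020e+01] F [0.8 0.9 0. ] w 0.699 0.0 q [ 0.32  0.58  0.31  1.79 -0.24  0.81  0.76]
disc [ 374    1   51   49 1334] [395.8  27.9] [[ 0.5532 -0.1877  0.013 ]]
disc [302 190  36  33 558] [319.4 203.3] [[ 0.4886 -0.3433  0.013 ]]
knob [392   3  29  29 573] [405.7  16.4] [[ 0.5548 -0.1855  0.04  ]]
knob [ 572  116   65  246 6298] [608.7 238.6] [[ 0.8372 -0.3793  0.04  ]]
knob [309 202  22  30 514] [319.6 216.8] [[ 0.4887 -0.347   0.04  ]]
knob [459 213  49  58 599] [474.5 233.4] [[ 0.6264 -0.3631  0.04  ]]
knob [ 495  240   79   71 2660] [528.5 269.4] [[ 0.703  -0.4055  0.04  ]]
top [254 197  12  12  51] [261.1 204. ] [[0.573 0.154 0.012]]
top [320 196  22  23 331] [330.2 207. ] [[ 0.57  -0.012  0.012]]
top [393 206  18  17 170] [400.9 214.5] [[ 0.557 -0.182  0.012]]
top [464 238  12  13  71] [468.6 244.2] [[ 0.49  -0.343  0.012]]
```

View pics/w7.png

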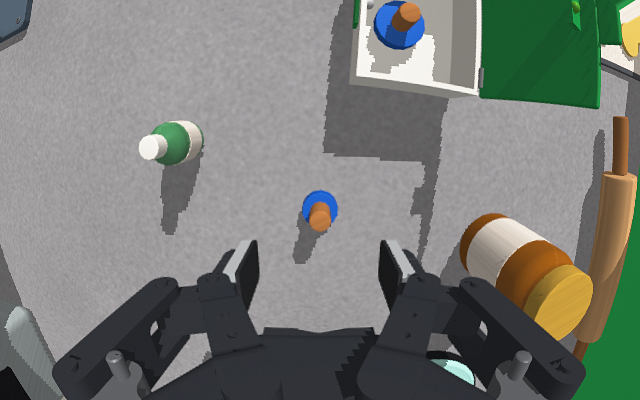

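The second small cutter is at px (319,217), undisturbed; the jar is clear. Pick it.

```bash
python3 -m jog '[[[-0.35,0,0.9,0,0.7],[0,0,0.9,0,0.7],[0,0,0.9,0,0.7],[0,0,0.9,0,0.7],[0,0,0.1,0,0.7],[0,0,0,0,0],[0,0,0,0,0],[0,0,0,0,0]]]' 40
python3 -m jog '[[[0,0,0,0,0],[0,0,0,0,0],[0,0,0,0,0],[0,0,-0.9,0,0],[0,0,-0.9,0,0],[0,0,-0.9,0,0],[0,0,-0.9,0,0],[0,0,0,0,0]]]'
```

```text
t: 18.85
eef_pos: [0.4892, -0.3471, 0.0236]
orientation: [0.705, 0.709, 0.0, 0.001]
force: [-1.3, -0.4, 3.8]
gripper_width: 0.198
gripper_force: 30.8
t: 19.65
eef_pos: [0.49, -0.3483, 0.1344]
orientation: [0.705, 0.709, 0.001, 0.003]
force: [0.2, -0.1, -1.0]
gripper_width: 0.191
gripper_force: 39.3
```

```bash
python3 -m jog '[[[1,0,0,0,0],[1,0,0,0,0],[1,0,0,0,0],[1,0,0,0,0],[1,0,0,0,0],[1,0,0,0,0],[1,0,0,0,0],[1,0,0,0,0]]]'
python3 -m jog '[[[1,0,0,0,0],[1,0,0,0,0],[1,0,0,0,0],[1,0,0,0,0],[1,0.2,0,0,0],[1,0.4,0,0,0],[1,0.5,0,0,0],[1,0.6,0,0,0]]]'
python3 -m jog '[[[0.9,0.6,0,0,0],[0.9,0.6,0,0,0],[0.3,0,0,0,0],[0,0,0,0,0],[0,0,0,0,0]]]'
python3 - <<'E'
from h import *
state();a=capture("wrist")
cv2.imwrite("pics/p8.png",a[60:340][:,:,::-1])
E
```

```text
t: 20.45
eef_pos: [0.4869, -0.1055, 0.1301]
orientation: [0.705, 0.709, 0.0, -0.0]
force: [0.9, -0.0, 0.5]
gripper_width: 0.192
gripper_force: 39.3
t: 21.25
eef_pos: [0.5369, 0.1348, 0.1301]
orientation: [0.705, 0.709, -0.0, -0.0]
force: [0.4, -0.3, 0.6]
gripper_width: 0.19
gripper_force: 39.3
t: 21.75
eef_pos: [0.572, 0.1954, 0.13]
orientation: [0.706, 0.709, -0.001, 0.0]
force: [0.5, 0.2, -0.4]
gripper_width: 0.193
gripper_force: 39.3
t 21.75 pos [0.572  0.1954 0.13  ] rpy [-1.799e+02  1.000e-01  9.020e+01] F [ 0.5  0.2 -0.4] w 0.193 39.3 q [-0.63  0.6   0.36  1.76 -0.27  0.83 -0.14]
```

View pics/p8.png

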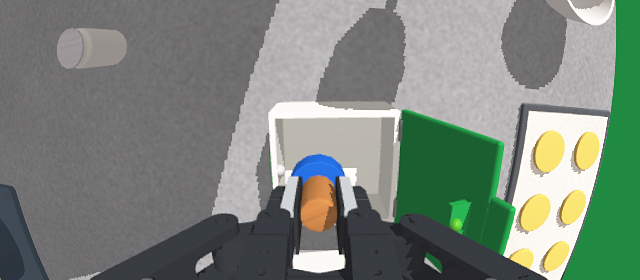

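Cutter is level over the small box's left half. Lower and release.

```bash
python3 -m jog '[[[0,0.13,0.9,0,0],[0,0,0.9,0,0],[0,0,0.8,0,0],[0,0,0.7,0,0],[0,0,0.08,0,0],[0,0,0,0,0]]]'
python3 -m jog '[[[0,0,0,0,0.33],[0,0,0,0,0.33],[0,0,0,0,0.33],[0,0,-0.4,0,0.33],[0,0,-0.9,0,0.33],[0,0,-0.9,0,0.33],[0,0,-0.9,0,0.33],[0,0,-0.9,0,0.33]]]'
python3 -m jog '[[[0,0,-0.9,0,0],[0,0,-0.9,0,0],[0,0,0,0,0]]]'
python3 - <<'E'
from h import *
o=state(); im=capture("wrist");cv2.imwrite("pics/w9.png",im[:,:,::-1])
for st,c,l in blobs(im,(105,120,50),(125,255,255),100): print("disc",st,c.round(1),atz("wrist",c,.013,o).round(4))
for st,c,l in blobs(im,(3,100,50),(16,255,255),60): print("knob",st,c.round(1),atz("wrist",c,.045,o).round(4))
E
```

```text
t: 22.4
eef_pos: [0.5764, 0.1954, 0.029]
orientation: [0.706, 0.708, -0.0, 0.0]
force: [0.4, -0.7, -0.4]
gripper_width: 0.195
gripper_force: 40.7
t: 23.2
eef_pos: [0.5766, 0.1966, 0.1511]
orientation: [0.705, 0.709, 0.0, 0.0]
force: [-0.3, 0.6, -0.4]
gripper_width: 0.333
gripper_force: 0.0
t: 23.5
eef_pos: [0.5785, 0.1968, 0.2077]
orientation: [0.705, 0.709, 0.003, 0.001]
force: [0.4, -0.2, -0.0]
gripper_width: 0.001
gripper_force: 0.0
t 23.5 pos [0.5785 0.1968 0.2077] rpy [ 1.796e+02 -1.000e-01  9.030e+01] F [ 0.4 -0.2 -0. ] w 0.001 0.0 q [-0.66  0.53  0.4   1.66 -0.24  0.99 -0.17]
disc [302 168  28  27 316] [315.2 177.9] [[0.5762 0.198  0.013 ]]
disc [302 201  27  25 325] [315.1 210.3] [[0.5762 0.1606 0.013 ]]
disc [313 315  12  18 197] [318.6 323.6] [[0.581  0.0015 0.013 ]]
knob [307 176  17  22 277] [315.3 186.6] [[0.5765 0.1951 0.045 ]]
knob [307 210  16  23 298] [314.9 221. ] [[0.5761 0.1586 0.045 ]]
```

View pics/w9.png

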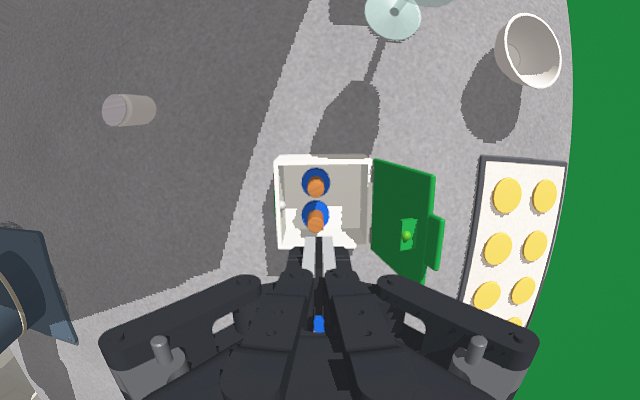

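Both small cutters are upright in the small box at px (315,183) and (315,216); all four cutters are away. Now the small cover: go behind it with shut fingers.

```bash
python3 -m jog '[[[-0.3,0.9,0,0,0],[-0.2,0.9,0,0,0],[-0.2,0.9,0,0,0],[0,0.9,0,0,0],[0,0.9,0,0,0],[0,0.5,0.4,0,0],[0,0,0.9,0,0],[0,0,0.9,0,0]]]'
python3 -m jog '[[[0,0,0.3,0,0],[0,0,0,0,0]]]'
python3 - <<'E'
from h import *
o=state(); im=capture("side");cv2.imwrite("pics/s10.png",cv2.resize(im[100:300,200:480],None,fx=2,fy=2)[:,:,::-1])
E
```

```text
t: 24.35
eef_pos: [0.7267, 0.176, 0.1352]
orientation: [0.706, 0.709, -0.0, -0.0]
force: [-1.3, 0.3, -0.2]
gripper_width: 0.001
gripper_force: 0.0
t: 24.55
eef_pos: [0.7254, 0.1763, 0.1259]
orientation: [0.705, 0.709, -0.002, -0.001]
force: [-0.2, -1.0, 0.1]
gripper_width: -0.0
gripper_force: 0.0
t 24.55 pos [0.7254 0.1763 0.1259] rpy [-1.798e+02  1.000e-01  9.030e+01] F [-0.2 -1.   0.1] w -0.0 0.0 q [-0.48  0.8   0.36  1.34 -0.29  1.05 -0.07]
```

View pics/s10.png

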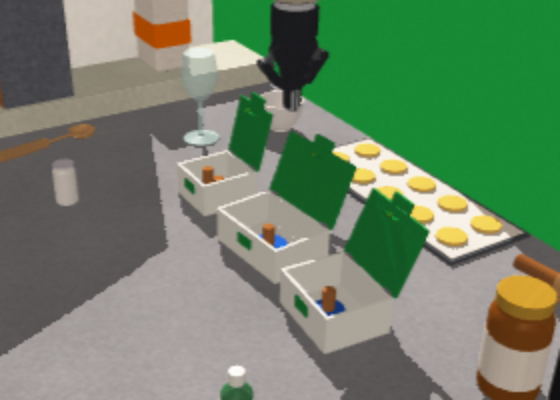

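Fingers are behind the small cover, clear of the glass. Sweep the arc forward.

```bash
python3 -m jog '[[[0,-0.8,-0.1,0,0],[0,-0.8,-0.1,0,0],[0,-0.5,-0.12,0,0],[0,-0.5,-0.12,0,0],[0,-0.5,0.05,0,0],[0,-0.5,0.05,0,0]]]'
python3 -m jog '[[[0,-0.5,0.23,0,0],[0,-0.5,0.23,0,0],[0,-0.4,0.36,0,0],[0,-0.4,0.36,0,0],[0,-0.4,0.4,0,0],[0,-0.3,0.2,0,0]]]'
python3 - <<'E'
from h import *
o=state(); im=capture("side");cv2.imwrite("pics/s11.png",cv2.resize(im[100:300,200:480],None,fx=2,fy=2)[:,:,::-1])
E
```

```text
t: 25.2
eef_pos: [0.6194, 0.176, 0.1404]
orientation: [0.705, 0.709, 0.002, 0.001]
force: [1.4, -0.6, 0.0]
gripper_width: -0.004
gripper_force: 0.3
t: 25.8
eef_pos: [0.5438, 0.1758, 0.0855]
orientation: [0.705, 0.709, 0.001, 0.0]
force: [-0.1, 0.1, 0.0]
gripper_width: 0.0
gripper_force: 0.2
t 25.8 pos [0.5438 0.1758 0.0855] rpy [ 1.799e+02 -1.000e-01  9.030e+01] F [-0.1  0.1  0. ] w 0.0 0.2 q [-0.61  0.62  0.34  1.89 -0.31  0.68 -0.08]
```

View pics/s11.png

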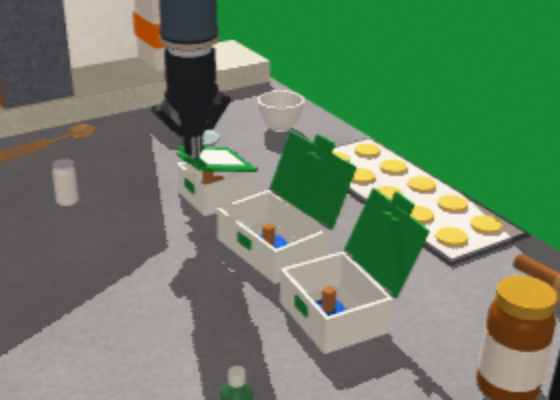

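The cover is nearly down, with the fingers near its front edge. Shift to the tab and press.

```bash
python3 -m jog '[[[0,-0.4,0.1,0,0],[0,0,0.3,0,0],[0,0,0.1,0,0],[0,0,0.1,0,0]]]'
python3 -m jog '[[[0,0,0.1,0,0],[0,0,0.1,0,0],[0,0,0.1,0,0]]]'
```

```text
t: 26.25
eef_pos: [0.5325, 0.1755, 0.0666]
orientation: [0.705, 0.709, 0.0, 0.0]
force: [0.0, 0.6, -0.1]
gripper_width: 0.003
gripper_force: 0.3
t: 26.55
eef_pos: [0.5321, 0.1753, 0.0577]
orientation: [0.705, 0.709, 0.0, 0.0]
force: [-4.8, -1.1, 25.9]
gripper_width: 0.001
gripper_force: 13.4
```

```bash
python3 -m jog '[[[0,0,0.06,0,0],[0,0,-0.5,0,0],[0,0,-0.9,0,0],[0,0,-0.9,0,0],[0,0,-0.9,0,0],[0,0,-0.9,0,0],[0,0,0,0,0]]]'
python3 - <<'E'
from h import *
o=state(); im=capture("wrist");b=capture("side")
cv2.imwrite("pics/p12.png",np.hstack([cv2.resize(im[100:300,200:500],None,fx=1.3,fy=1.3),cv2.resize(b[130:210,250:386],None,fx=3,fy=3.25)])[:,:,::-1])
E
```

```text
t: 27.25
eef_pos: [0.5337, 0.1757, 0.182]
orientation: [0.705, 0.709, 0.003, 0.001]
force: [-0.5, -0.4, -0.9]
gripper_width: 0.0
gripper_force: 0.0
t 27.25 pos [0.5337 0.1757 0.182 ] rpy [ 1.797e+02 -1.000e-01  9.030e+01] F [-0.5 -0.4 -0.9] w 0.0 0.0 q [-0.67  0.49  0.41  1.82 -0.24  0.88 -0.15]
```

View pics/p12.png

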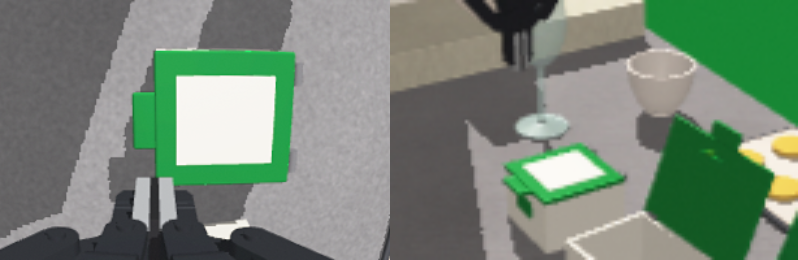

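Small cover lies flat and level on its box. Next the large cover.

```bash
python3 -m jog '[[[-0.9,0.5,-0.9,0,0],[-0.9,0.9,0,0,0],[-0.9,0.9,0,0,0],[-0.9,0.9,0,0,0],[-0.9,0.9,0,0,0],[-0.9,0.9,0,0,0],[-0.55,0.9,0,0,0],[0,0.5,0.8,0,0]]]'
python3 -m jog '[[[0,0,0.9,0,0],[0,0,0.9,0,0],[0,0,0,0,0],[0,0,0,0,0]]]'
```

```text
t: 28.15
eef_pos: [0.7273, -0.007, 0.1826]
orientation: [0.707, 0.707, 0.001, 0.002]
force: [-0.3, 0.0, 0.1]
gripper_width: 0.0
gripper_force: 0.0
t: 28.55
eef_pos: [0.7241, -0.0022, 0.1269]
orientation: [0.705, 0.709, -0.001, -0.001]
force: [-0.1, 0.4, 0.5]
gripper_width: -0.001
gripper_force: 0.0
```

```bash
python3 -m jog '[[[0,-0.8,-0.1,0,0],[0,-0.9,-0.1,0,0],[-0.03,-0.55,-0.12,0,0],[-0.03,-0.5,-0.12,0,0],[-0.03,-0.5,0.05,0,0],[-0.03,-0.5,0.05,0,0]]]'
python3 -m jog '[[[-0.03,-0.5,0.23,0,0],[-0.03,-0.5,0.23,0,0],[-0.03,-0.4,0.36,0,0],[-0.03,-0.4,0.36,0,0],[-0.03,-0.4,0.4,0,0],[-0.03,-0.3,0.2,0,0],[0,0,0,0,0]]]'
```

```text
t: 29.15
eef_pos: [0.6129, -0.0064, 0.1402]
orientation: [0.705, 0.709, 0.001, 0.001]
force: [1.0, 0.1, -0.1]
gripper_width: 0.0
gripper_force: 0.3
t: 29.85
eef_pos: [0.5364, -0.0122, 0.085]
orientation: [0.706, 0.709, -0.0, -0.0]
force: [0.6, -0.1, 0.0]
gripper_width: 0.002
gripper_force: 0.0
```

```bash
python3 -m jog '[[[0,-0.35,0.1,0,0],[0,0,0.3,0,0],[0,0,0.1,0,0],[0,0,0.1,0,0],[0,0,0.1,0,0],[0,0,0.1,0,0]]]'
python3 -m jog '[[[0,0,0.1,0,0],[0,0,0.03,0,0]]]'
```

```text
t: 30.45
eef_pos: [0.5269, -0.0121, 0.0603]
orientation: [0.705, 0.709, 0.0, 0.0]
force: [0.0, -0.4, 1.0]
gripper_width: -0.0
gripper_force: 0.0
t: 30.65
eef_pos: [0.527, -0.0121, 0.0577]
orientation: [0.705, 0.709, 0.001, 0.0]
force: [-6.6, 0.8, 29.8]
gripper_width: -0.001
gripper_force: 14.8
```

```bash
python3 -m jog '[[[0,0,-0.9,0,0],[0,0,-0.9,0,0],[0,0,-0.9,0,0],[0,0,-0.9,0,0],[-0.9,0.5,-0.9,0,0],[-0.9,0.9,-0.7,0,0],[-0.9,0.9,0,0,0],[-0.9,0.9,0,0,0]]]'
python3 -m jog '[[[-0.9,0.9,0,0,0],[-0.9,0.9,0,0,0],[-0.45,0.9,0,0,0],[0,0.2,0.8,0,0],[0,0,0.9,0,0],[0,0,0.9,0,0],[0,0,0,0,0],[0,0,0,0,0]]]'
python3 - <<'E'
from h import *
o=state(); a=capture("wrist");b=capture("side")
cv2.imwrite("pics/p13.png",np.vstack([a[60:360],cv2.resize(b[140:280,240:500],(640,300))])[:,:,::-1])
E
```

```text
t: 31.45
eef_pos: [0.6246, -0.1205, 0.2136]
orientation: [0.705, 0.709, 0.001, 0.001]
force: [0.1, 0.7, 0.5]
gripper_width: -0.003
gripper_force: 0.0
t: 32.25
eef_pos: [0.7104, -0.1867, 0.1348]
orientation: [0.705, 0.709, -0.0, -0.0]
force: [0.4, -0.1, 0.9]
gripper_width: -0.003
gripper_force: 0.0
t 32.25 pos [ 0.7104 -0.1867  0.1348] rpy [-180.    -0.    90.3] F [ 0.4 -0.1  0.9] w -0.003 0.0 q [-0.    0.78  0.38  1.38 -0.31  1.04  0.44]
```

View pics/p13.png

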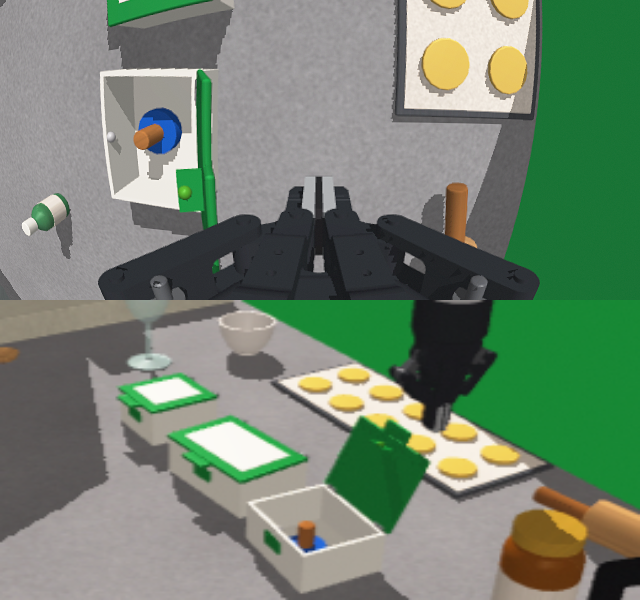

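Small and large covers are flat; the fingers are behind the medium cover. Sweep it.

```bash
python3 -m jog '[[[0,-0.9,0.18,0,0],[0,-0.8,-0.1,0,0],[0,-0.6,-0.12,0,0],[0,-0.5,-0.12,0,0],[0.03,-0.5,0.05,0,0],[0.03,-0.5,0.05,0,0]]]'
python3 -m jog '[[[0.03,-0.5,0.23,0,0],[0.03,-0.5,0.23,0,0],[0.03,-0.4,0.36,0,0],[0.03,-0.4,0.36,0,0],[0.02,-0.4,0.4,0,0],[0.02,-0.3,0.2,0,0],[0,0,0,0,0]]]'
```

```text
t: 32.95
eef_pos: [0.5972, -0.1859, 0.1387]
orientation: [0.705, 0.709, 0.001, 0.002]
force: [-0.4, 0.4, -0.3]
gripper_width: -0.004
gripper_force: 0.3
t: 33.65
eef_pos: [0.5207, -0.1812, 0.0836]
orientation: [0.706, 0.709, 0.0, -0.0]
force: [-0.2, -0.3, 0.4]
gripper_width: 0.007
gripper_force: 0.0
```

```bash
python3 -m jog '[[[0,-0.2,0.1,0,0],[0,0,0.3,0,0],[0,0,0.1,0,0],[0,0,0.1,0,0],[0,0,0.1,0,0],[0,0,0.1,0,0]]]'
python3 -m jog '[[[0,0,0.08,0,0],[0,0,0.03,0,0]]]'
```

```text
t: 34.25
eef_pos: [0.5157, -0.181, 0.0588]
orientation: [0.705, 0.709, -0.0, 0.0]
force: [0.6, 0.2, 1.4]
gripper_width: -0.001
gripper_force: 1.5
t: 34.45
eef_pos: [0.5157, -0.1813, 0.0574]
orientation: [0.706, 0.709, 0.001, 0.0]
force: [-7.6, 2.8, 35.5]
gripper_width: -0.001
gripper_force: 17.4
```

```bash
python3 -m jog '[[[0,0,-0.5,0,0],[0,0,-0.9,0,0],[0,0,-0.9,0,0],[0,0,-0.9,0,0],[0,0,-0.9,0,0],[-0.9,0,-0.5,0,0],[-0.9,0,0,0,0],[-0.9,0,0,0,0]]]'
python3 -m jog '[[[-0.9,0,0,0,0],[-0.9,0,0,0,0],[-0.9,0,0,0,0],[-0.9,0,0,0,0],[0,0,0,0,0],[0,0,0,0,0]]]'
python3 - <<'E'
from h import *
o=state(); a=capture("top");b=capture("side")
cv2.imwrite("pics/p14.png",np.vstack([cv2.resize(a[120:320,80:500],(640,300)),cv2.resize(b[140:280,240:500],(640,300))])[:,:,::-1])
E
```

```text
t: 35.25
eef_pos: [0.5163, -0.2628, 0.1945]
orientation: [0.705, 0.709, 0.0, 0.001]
force: [-0.4, 1.2, -0.6]
gripper_width: -0.0
gripper_force: 0.0
t: 35.85
eef_pos: [0.5161, -0.3703, 0.1933]
orientation: [0.706, 0.708, -0.0, -0.0]
force: [-0.5, -0.1, 0.5]
gripper_width: 0.0
gripper_force: 0.0
t 35.85 pos [ 0.5161 -0.3703  0.1933] rpy [-180.    -0.    90.2] F [-0.5 -0.1  0.5] w 0.0 0.0 q [ 0.3   0.58  0.42  1.61 -0.27  1.01  0.8 ]
```

View pics/p14.png

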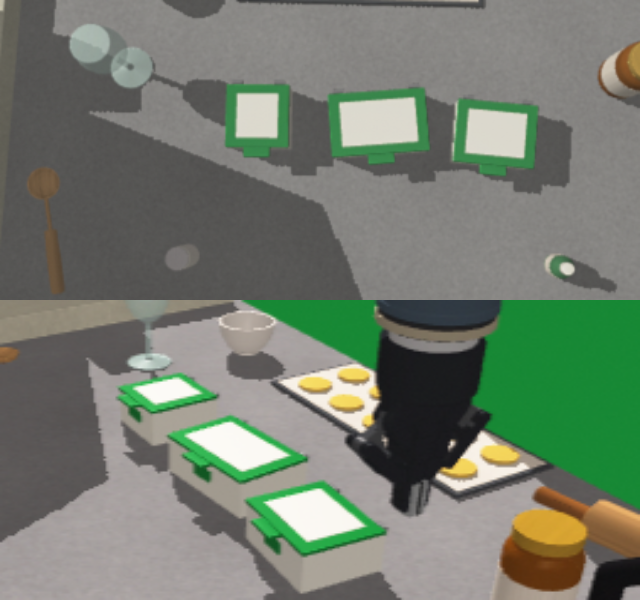

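All three covers are shut and flat at top-view px (256,115), (378,122) and (495,133). The glass is where it was and no cutters are left out, so I hand in.

```bash
python3 -c "from bench import *; print(close_job())"
```

```text
the job is handed in; nothing more can be done
None
```

The four cutters present (two small, one medium, one large) are in their boxes, all three covers are pressed shut and look flat in the final views, the wine glass was never touched, and the job is handed in after about 36 s of robot time; no verdict was returned.

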